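Cover the garnish, then uncap the sauce of unknown thread hand

ROBOT

A 7-joint arm with a two-finger parallel gripper is mounted at the origin on the work surface. World frame = base frame: x ahead of the robot, y to its left, z up, the work surface at z = 0. Lengths are in m, angles in rad, forces in N, time in s.
With the tool pointing down it reaches from about 0.4 to 0.85 m from the base axis. Payload 10.4 kg.
Tool frame: the origin (TCP) lies midway between the tips of the shut fingers; the grasp point (between the pads) lies 19 mm behind it; z points along the fingers, y is the line along which they close (so a half turn about z gives the same grasp; the last joint's range is limited). The gripper opens to 87 mm and grips with 3 to 60 N. Pads are 19 mm wide; open, the fingers measure 117 mm over their backs; the gripper's body (75 mm by 190 mm) begins 51 mm behind the grasp point.
Start: joints at [-1.365, 0.332, -0.065, 1.46, 0.022, 1.35, -0.088], TCP at [0.142, 0.609, 0.223] pointing down, gripper open.
Joint ranges: [-2.6, 2.6], [-0.5, 2.12], [-1.47, 1.34], [0.16, 2.42], [-1.27, 4.41], [0.06, 2.06], [-2.6, 2.6]. Speed limits (rad/s): [2.22, 2.22, 2.79, 2.79, 3.14, 3.14, 3.14].

INTERFACE

Orientations are given as a unit quaternion [x, y, z, w].
In Python, from bench import r gives the robot as it stands.
- The arm moves only by the tool move_arm, never from a script. Its argument "targets" is a list of rows, each a list of 3 entries, a list of its own where there are three numbers: the shift along the tool's x, y, z in cm, then the turn, a rotation vector about the tool's x, y, z in rad, then the opening in per cent of the stroke, from 0 (shut) to 100 (fully open). In form: [[[x, y, z], [wx, wy, wz], gripper], ...]. A call has 1 to 20 rows; each row shifts and turns the commanded pose from where the row before left it, along the tool's axes as they then stand; what a row does not reach is not made up. A row lasts 1/8 s, in which the tool goes at most 62.5 mm and 10.7 degrees, less where a joint would pass 70% of its speed; a pose out of reach is approached as far as the arm can. A call with a gripper value outside its range is refused whole. The fingers move at their own pace and stop on an object; "grip_force" is the grip in N (left out, the last holds). Time passes only in rows, so rows that do not move let the fingers close. It gives the time, the measured TCP pose, the force, the opening and the grip force at its end, in the units of the state.
- r.read_state(): the state, without advancing time (a new reading comes with each control period).
- r.camera(name): name is "side" or "top" or "wrist"; returns a dict with "image" (480x640x3 uint8, blue, green, red), "vertical_fov" (degrees; the focal length in pixels is half the picture's height over the tangent of half this angle, whatever the lens; pixels are square), "cx", "cy" (the principal point, pixels), "cam_to_world" (4x4, takes a point from camera to world coordinates). Camera axes: x right, y down, z forward; pixel columns grow to the right and rows downward; lengths in m; the calibration is good to about 2 mm. A picture is of the moment at which its call begins. There is no depth.
- r.close_job(): hands the job in; it is judged then, once.
The state is a dict: "time": time; "joint_positions": joint angles; "joint_vel": joint speeds; "joint_torque": joint torques, N m; "ee_pos": TCP position; "eef_rot": TCP orientation; "ft_force": force on the tool from outside, world axes, zero at the start; "torque": the same for the moment, N m; "width": finger opening in m; "grip_force": force on a finger pad.
Only numpy, scipy, OpenCV 4.12 (cv2) and the standard library are available. Lean on these libraries where they do the work, as an engineer would, in place of code of your own. Each camera call takes 0.05 s, during which the arm holds its last target. There are 200 camera calls.

TASK

Before the sauce is opened, press the loose lid of the garnish tub down until it sits level and fully home on the rim, so that no sauce can drip in. Then take the screw cap off the sauce canister: it loosens only one way and nobody remembers which, so try both ways, and lift it off. Finish while holding: keep the cap in the gripper, upright and at least 5 cm up from where it sat, straight above the mouth so that drips fall back in, and leave the bowl, pepper mill and spoon alone.

Things in the scene. Friction and masses are not known exactly. Their poses are not given: they have to be found in the camera images.
- tub: White plastic round garnish tub, fixed to the table, 120 mm across at the rim, 80 mm high, walls 4 mm, axis upright. Origin: centre of its underside.
- tub_rim (a point): Centre of the tub's rim, 80 mm above the table; z up. Four stiff rubber seal pads (black stubs in the rim) carry the lid 3 to 6 mm too high at the start, perhaps askew. They yield to about 2 N each and do not spring back: about 8 N on the middle of the lid drives it onto the hard rim, where it stays.
- lid: Loose white plastic round lid, 128 mm across, plate 5 mm thick, with a flat round boss (36 mm across, 3 mm high) in the middle of its top and a 100 mm wide, 10 mm deep plug below. Origin: centre of the plate's underside, at point tub_rim when home; the boss top is 8 mm above it.
- warmer: Steel sauce warmer, fixed: flat dark base 270 x 125 x 16 mm with two round wells. The sauce canister (96 mm across, shoulder at 99 mm, neck 56 mm across up to 130 mm) stands at the origin end; 135 mm along the warmer's +x is a well with a plain domed cover (104 mm across, top at 136 mm), not used. Origin: on the table under the canister's axis.
- mouth (a point): Centre of the canister's mouth (45 mm inside) at the neck's top, 130 mm above the table; z up. Bayonet thread, hand unknown and changing: the wrong way the cap meets a hard stop after about 0.1 rad; the right way it runs easily to a hard stop at about 1.05 rad; from 0.85 rad to that stop it lifts straight up, short of about 0.65 rad it is locked. The canister does not turn.
- cap: Black ribbed round cap of the canister, 48 mm across, 40 mm high, resting on the neck; below hang a 14 mm stem and a 40 mm cross bar, reaching 21 mm into the neck. Origin: centre of the knob's underside, at point mouth when closed; grip it 0 to 40 mm above the origin; z up. Loose, 0.08 to 0.15 kg.
- bowl: Small white ceramic bowl, 76 mm across, 35 mm high, loose bystander. Origin: centre of its underside.
- mill: Dark wooden pepper mill, 56 mm across, 160 mm high, loose bystander. Origin: centre of its underside.
- spoon: Steel spoon with a wooden handle, 190 mm long, lying on the table, loose bystander. Its length is along its x.

How it is judged:
On the way, in this order (a step that is already met when the one before it is completed fails the run):
1. the lid is pressed level and fully home on the tub, with the cap still closed (z of lid in the frame of tub_rim between -0.003 and 0.002 m and horizontal distance between lid and tub_rim below 0.01 m and angle between lid's own z axis and vertical below 0.03 rad and distance between cap and mouth below 0.006 m), for 0.2 s.
2. the cap is unscrewed and lifted off by the gripper, above the mouth (z of cap in the frame of mouth above 0.04 m and contact force between the fingers and cap above 1 N and horizontal distance between cap and mouth below 0.06 m and angle between cap's own z axis and vertical below 0.4 rad), for 0.2 s.
At the end, for the whole second after the job is handed in: Lid level (0.03 rad) and home (within 2 mm of the rim height, 10 mm of its centre), untouched by the arm; cap held still in the fingers, underside at least 40 mm above the mouth, within 60 mm of its axis, upright within 0.4 rad, touching nothing else (all of step 2 and z of lid in the frame of tub_rim between -0.003 and 0.002 m and horizontal distance between lid and tub_rim below 0.01 m and angle between lid's own z axis and vertical below 0.03 rad and contact force between cap and warmer below 0.1 N and contact force between cap and tub below 0.1 N and contact force between each of cap, the arm and lid below 0.1 N and linear speed of cap below 0.03 m/s); the arm keeps its last pose, push and grip.
It fails at once if bowl, pepper mill or spoon moved by more than 30 mm (distance of any of bowl, mill, spoon from where it was at the start of the episode above 0.03 m).
It fails at once if the cap is lifted off before the lid is home (not (z of lid in the frame of tub_rim between -0.003 and 0.002 m and horizontal distance between lid and tub_rim below 0.01 m and angle between lid's own z axis and vertical below 0.03 rad) and z of cap in the frame of mouth above 0.02 m).
It also fails if it takes over 56 s, if anything falls off the work surface, if the arm or the gripper's body presses on something with over 40 N, if the wrist force passes 120 N, or if a joint passes its speed limit or range.

## Working session

There is one attempt and no reset: what is moved stays moved. The work goes in short steps, Python scripts to look and compute and a tool call to move; the robot and the scene stay as the last step left them, time stands still between calls to the robot, and variables do not carry over. Pictures are saved under pics/ and viewed, at most 10 in all, crops included, and the job is handed in when it is done.

Besides the shell and the picture viewer there is one more tool, called after "Emit:" in YAML: its name, and indented under it one key for each argument. move_arm: Moves the arm, as the interface text tells. Its arguments: {"type":"object","properties":{"targets":{"type":"array"},"grip_force":{"type":"number"}},"required":["targets"]}

```bash
ls; mkdir -p pics; python3 - <<'E'
from bench import r
import cv2, numpy as np, pickle
s=r.read_state(); print({k:np.round(v,3).tolist() for k,v in s.items()})
for n in ["top","side"]:
    c=r.camera(n); pickle.dump(c,open(f"pics/{n}0.pkl","wb")); cv2.imwrite(f"pics/{n}0.png",c["image"])
    print(n,c["vertical_fov"],c["cx"],c["cy"],np.round(c["cam_to_world"],3).tolist(),[k for k in c])
E
```

```text
pics
{'time': 0.0, 'joint_positions': [-1.365, 0.333, -0.065, 1.461, 0.022, 1.35, -0.089], 'joint_vel': [-0.001, -0.0, 0.0, -0.001, 0.001, 0.001, 0.001], 'joint_torque': [-0.0, -62.327, 0.024, -38.988, -0.061, 0.04, 0.0], 'ee_pos': [0.142, 0.608, 0.222], 'eef_rot': [0.114, 0.993, -0.001, -0.0], 'ft_force': [-0.807, -0.42, 0.02], 'torque': [0.006, -0.01, 0.021], 'grip_force': 0.0, 'width': 0.087}
top 42.594228069980616 321.91725254690425 243.67190120773427 [[0.028, -0.995, 0.101, 0.332], [-1.0, -0.028, -0.003, 0.008], [0.006, -0.101, -0.995, 1.747], [0.0, 0.0, 0.0, 1.0]] ['image', 'vertical_fov', 'cx', 'cy', 'cam_to_world']
side 49.36707474083858 323.61895248268144 246.76804659746537 [[0.773, -0.447, 0.449, -0.02], [-0.634, -0.524, 0.569, -0.62], [-0.019, -0.725, -0.689, 0.851], [0.0, 0.0, 0.0, 1.0]] ['image', 'vertical_fov', 'cx', 'cy', 'cam_to_world']
```

View pics/top0.png

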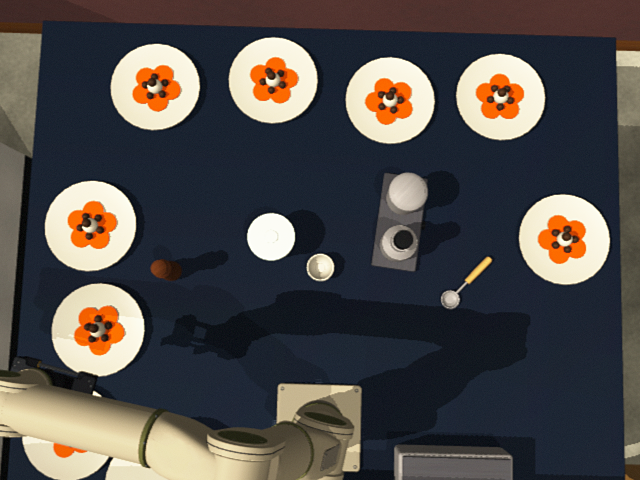

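View pics/side0.png

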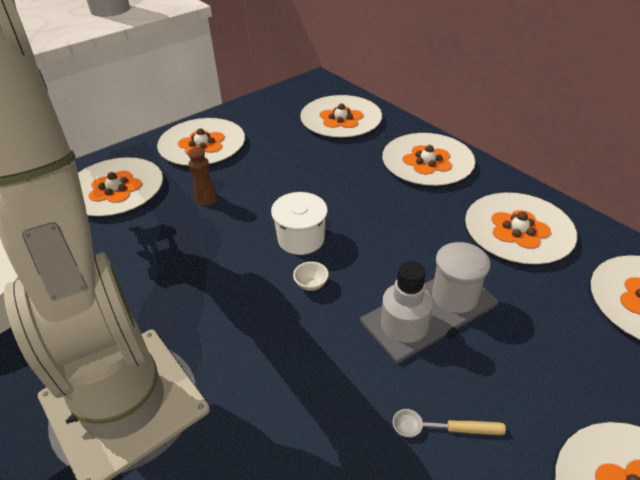

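The top view shows the lid at about (271,237), the cap at (403,240), the bowl at (320,267), the mill at (165,268) and the spoon at (465,285). The side view shows the boss at (299,210) and the cap at (411,278).

```bash
cat > h.py <<'E'
import numpy as np, cv2, pickle
def ray(c,u,v):
    f=240/np.tan(np.radians(c["vertical_fov"])/2); T=c["cam_to_world"]
    d=T[:3,:3]@np.array([(u-c["cx"])/f,(v-c["cy"])/f,1]); return T[:3,3],d/np.linalg.norm(d)
def onz(c,u,v,z):
    o,d=ray(c,u,v); return o+d*(z-o[2])/d[2]
def cross(a,b):
    (o1,d1),(o2,d2)=a,b
    s=np.linalg.lstsq(np.c_[d1,-d2],o2-o1,rcond=None)[0]
    p,q=o1+s[0]*d1,o2+s[1]*d2; return (p+q)/2,np.linalg.norm(p-q)
def blob(mask,box):
    """largest blob in box x0,y0,x1,y1 -> contour in full-picture pixels"""
    x0,y0,x1,y1=box
    cs,_=cv2.findContours(mask[y0:y1,x0:x1].astype(np.uint8),cv2.RETR_EXTERNAL,cv2.CHAIN_APPROX_NONE,offset=(x0,y0))
    return max(cs,key=cv2.contourArea)
def load(n): return pickle.load(open(f"pics/{n}.pkl","rb"))
E
python3 - <<'E'
from h import *
t=load("top0"); s=load("side0")
g=t["image"].min(2); V=t["image"].max(2)
c=blob(g>150,(235,200,305,275)); e=cv2.fitEllipse(c); print("lid px",e); print(onz(t,*e[0],.0875),e[1])
P=np.array([onz(t,*p[0],.0875) for p in c]); (m,rr)=cv2.minEnclosingCircle(P[:,:2].astype(np.float32)); print("lid",m,rr*2)
c=blob(V<45,(388,228,418,254)); e=cv2.fitEllipse(c); print("cap px",e)
P=np.array([onz(t,*p[0],.17) for p in c]);print("cap",cv2.minEnclosingCircle(P[:,:2].astype(np.float32)),onz(t,*e[0],.17))
cv2.imwrite("pics/a.png",np.hstack([cv2.resize(t["image"][160:280,360:460],(400,480),interpolation=cv2.INTER_NEAREST),cv2.resize(s["image"][240:360,350:450],(400,480),interpolation=cv2.INTER_NEAREST)]))
# bystanders
c=blob(g>120,(303,250,338,284)); e=cv2.fitEllipse(c);print("bowl",onz(t,*e[0],.035))
# warmer base
b=cv2.cvtColor(t["image"],cv2.COLOR_BGR2HSV)
m=(b[...,1]<60)&(V>50)
c=blob(m,(360,165,440,280)); q=cv2.boxPoints(cv2.minAreaRect(c)); print("warmer corners",[onz(t,*p,.016).round(3).tolist() for p in q])
E
```

```text
lid px ((270.5799255371094, 236.32489013671875), (46.16093826293945, 47.15580749511719), 74.4742660522461)
[0.51653397 0.14346013 0.0875    ] (46.16093826293945, 47.15580749511719)
lid (0.5166804194450378, 0.14335225522518158) 0.1294928640127182
cap px ((402.8861389160156, 239.34622192382812), (16.92524528503418, 18.57965850830078), 60.119991302490234)
cap ((0.5094249844551086, -0.2041548639535904), 0.02492954023182392) [ 0.50916743 -0.20436344  0.17      ]
bowl [0.44037222 0.00746905 0.035     ]
warmer corners [[0.45, -0.135, 0.016], [0.73, -0.169, 0.016], [0.715, -0.301, 0.016], [0.435, -0.264, 0.016]]
```

View pics/a.png

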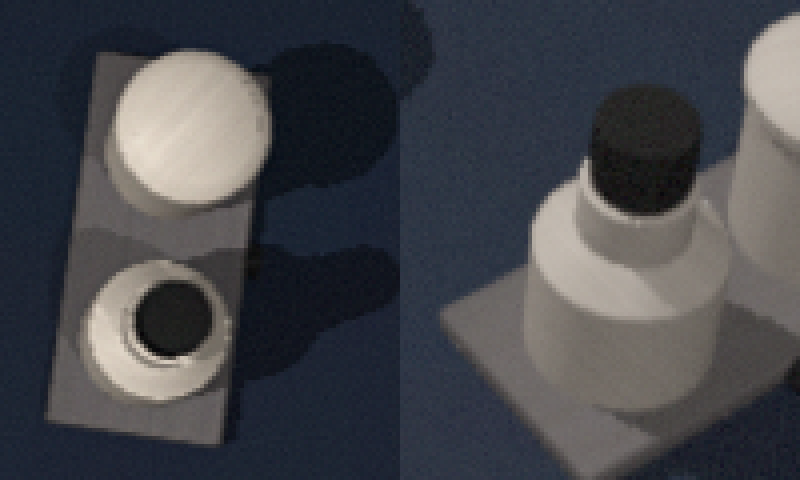

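The crops show the cap top at top-view (403,239.5), a closed cap on the neck, and a measured cap width of 50 mm against 48 mm nominal. The lid measures 129 mm against 128 mm. Next I move above the lid with the fingers shut.

Emit:
move_arm:
  targets:
    - [[-1.5, -1.2, 0], [0, 0, 0], 0]
    - [[-3, -2.35, 0], [0, 0, 0], 0]
    - [[-3, -2.35, 0], [0, 0, 0], 0]
    - [[-3, -2.35, 0], [0, 0, 0], 0]
    - [[-3, -2.35, 0], [0, 0, 0], 0]
    - [[-3, -2.35, 0], [0, 0, 0], 0]
    - [[-3, -2.35, 0], [0, 0, 0], 0]
    - [[-3, -2.35, 0], [0, 0, 0], 0]
    - [[-3, -2.35, 0], [0, 0, 0], 0]
    - [[-3, -2.35, 0], [0, 0, 0], 0]
    - [[-3, -2.35, 0], [0, 0, 0], 0]
    - [[-3, -2.35, 0], [0, 0, 0], 0]
    - [[-3, -2.35, 0], [0, 0, 0], 0]
    - [[-3, -2.35, 0], [0, 0, 0], 0]
    - [[-3, -2.35, 0], [0, 0, 0], 0]
    - [[-3, -2.35, 0], [0, 0, 0], 0]
    - [[-0.5, -0.3, 0], [0, 0, 0], 0]
    - [[0, 0, 0], [0, 0, 0], 0]
    - [[0, 0, 0], [0, 0, 0], 0]
  grip_force: 20

```text
time: 2.48
ee_pos: [0.5154, 0.1451, 0.2225]
eef_rot: [0.113, 0.994, 0.0, -0.0]
ft_force: [-0.8, 0.4, -0.4]
width: 0.0004
grip_force: 0.0
```

```bash
python3 - <<'E'
from bench import r
from h import *
w=r.camera("wrist"); pickle.dump(w,open("pics/w1.pkl","wb")); s=load("side0"); t=load("top0")
a=w["image"]; b=s["image"][180:300,250:350]
cv2.imwrite("pics/b.png",np.hstack([cv2.resize(a,(480,360)),cv2.resize(b,(300,360))]))
print(np.round(w["cam_to_world"],3).tolist(),w["vertical_fov"])
# cap in side: dark blob -> axis through silhouette, top-face via top-of-cap crossing
V=s["image"].max(2); c=blob(V<60,(393,255,430,300)); x,y,ww,hh=cv2.boundingRect(c); print("cap side box",x,y,ww,hh)
M=cv2.moments(c); us,vs=M["m10"]/M["m00"],M["m01"]/M["m00"]
print("cap side centroid at z=.15",us,vs,onz(s,us,vs,.15))
E
```

```text
[[0.226, 0.934, 0.277, 0.438], [0.974, -0.217, -0.062, 0.163], [0.002, 0.284, -0.959, 0.384], [0.0, 0.0, 0.0, 1.0]] 70.5012806968054
cap side box 397 260 29 34
cap side centroid at z=.15 410.92445961319675 276.35153583617745 [ 0.50912498 -0.20565322  0.15      ]
```

View pics/b.png

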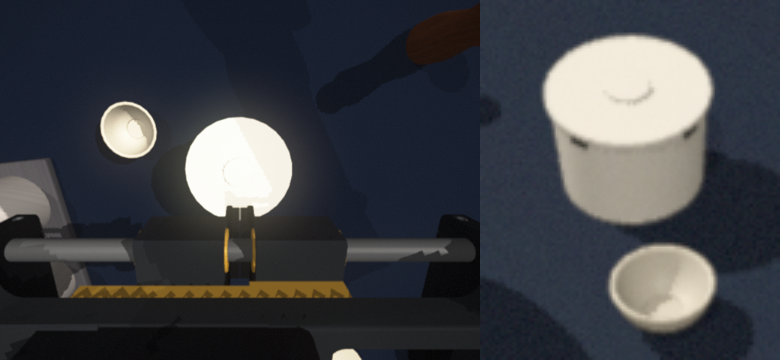

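The wrist view shows the lid at about (239,168) in the scaled crop, with the shut fingers over it. The side view gives the cap at (0.509,-0.206), which agrees with the top view. I descend quickly to just above the boss, then slowly.

Emit:
move_arm:
  targets:
    - [[-0.15, -0.15, 2], [0, 0, 0], 0]
    - [[0, 0, 3], [0, 0, 0], 0]
    - [[0, 0, 3], [0, 0, 0], 0]
    - [[0, 0, 2.5], [0, 0, 0], 0]
    - [[0, 0, 1.2], [0, 0, 0], 0]
    - [[0, 0, 0.5], [0, 0, 0], 0]
    - [[0, 0, 0.2], [0, 0, 0], 0]
    - [[0, 0, 0.2], [0, 0, 0], 0]
    - [[0, 0, 0.1], [0, 0, 0], 0]
    - [[0, 0, 0.1], [0, 0, 0], 0]
    - [[0, 0, 0], [0, 0, 0], 0]

```text
time: 3.9
ee_pos: [0.5173, 0.1424, 0.0946]
eef_rot: [0.114, 0.993, 0.0, 0.0]
ft_force: [-0.5, 0.1, 0.1]
width: 0.0005
grip_force: 0.0
```

Emit:
move_arm:
  targets:
    - [[0, 0, 0.1], [0, 0, 0], 0]
    - [[0, 0, 0.1], [0, 0, 0], 0]
    - [[0, 0, 0.1], [0, 0, 0], 0]
    - [[0, 0, 0.1], [0, 0, 0], 0]
    - [[0, 0, 0.1], [0, 0, 0], 0]
    - [[0, 0, 0], [0, 0, 0], 0]

```text
time: 4.65
ee_pos: [0.5173, 0.1426, 0.09]
eef_rot: [0.114, 0.993, 0.0, 0.0]
ft_force: [-2.3, -0.1, 5.2]
width: 0.0007
grip_force: 2.8
```

Emit:
move_arm:
  targets:
    - [[0, 0, 0.1], [0, 0, 0], 0]
    - [[0, 0, 0.1], [0, 0, 0], 0]
    - [[0, 0, 0], [0, 0, 0], 0]

```text
time: 5.03
ee_pos: [0.5173, 0.1426, 0.0886]
eef_rot: [0.114, 0.993, 0.0, -0.0]
ft_force: [-6.5, -1.1, 13.6]
width: -0.0
grip_force: 6.7
```

Emit:
move_arm:
  targets:
    - [[0, 0, 0.1], [0, 0, 0], 0]
    - [[0, 0, 0.05], [0, 0, 0], 0]
    - [[0, 0, 0], [0, 0, 0], 0]
    - [[0, 0, 0], [0, 0, 0], 0]

```text
time: 5.52
ee_pos: [0.5174, 0.1426, 0.0885]
eef_rot: [0.114, 0.993, 0.001, -0.0]
ft_force: [-12.4, -4.0, 30.0]
width: 0.0004
grip_force: 14.7
```

30 N with no further sinking, and the tip at 88.5 mm, means the lid is home. I retract and go above the cap, opening the fingers.

Emit:
move_arm:
  targets:
    - [[0, 0, -0.5], [0, 0, 0], 0]
    - [[0, 0, -2], [0, 0, 0], 0]
    - [[0, 0, -4], [0, 0, 0], 0]
    - [[0, 0, -4], [0, 0, 0], 0]
    - [[0, 0, -3], [0, 0, 0], 0]
    - [[0, 0, -1], [0, 0, 0], 0]
    - [[-0.4, -2, 0], [0, 0, 0], 100]
    - [[-0.8, -4, 0], [0, 0, 0], 100]
    - [[-0.8, -4, 0], [0, 0, 0], 100]
    - [[-0.8, -4, 0], [0, 0, 0], 100]
    - [[-0.8, -4, 0], [0, 0, 0], 100]
    - [[-0.8, -4, 0], [0, 0, 0], 100]
    - [[-0.8, -4, 0], [0, 0, 0], 100]
    - [[-0.8, -4, 0], [0, 0, 0], 100]
    - [[-0.7, -3, 0], [0, 0, 0], 100]
    - [[-0.37, -1, 0], [0, 0, 0], 100]

```text
time: 7.52
ee_pos: [0.5073, -0.2075, 0.2297]
eef_rot: [0.116, 0.993, -0.0, -0.001]
ft_force: [-0.1, 1.2, -0.8]
width: 0.0856
grip_force: 0.0
```

Emit:
move_arm:
  targets:
    - [[0, 0, 0], [0, 0, 0.07], 100]
    - [[0, 0, 0], [0, 0, 0.14], 100]
    - [[0, 0, 0], [0, 0, 0.14], 100]
    - [[0, 0, 0], [0, 0, 0.14], 100]
    - [[0, 0, 0], [0, 0, 0.14], 100]
    - [[0, 0, 0], [0, 0, 0.14], 100]
    - [[0, 0, 0], [0, 0, 0.14], 100]
    - [[0, 0, 0], [0, 0, 0.14], 100]
    - [[0, 0, 0], [0, 0, 0.14], 100]
    - [[0, 0, 0], [0, 0, 0.14], 100]
    - [[0, 0, 0], [0, 0, 0.14], 100]
    - [[0, 0, 0], [0, 0, 0.14], 100]
    - [[0, 0, 0], [0, 0, 0.14], 100]
    - [[0, 0, 0], [0, 0, 0], 100]

```text
time: 9.28
ee_pos: [0.5087, -0.204, 0.2302]
eef_rot: [0.835, 0.55, -0.0, -0.001]
ft_force: [-0.1, 0.3, 0.6]
width: 0.087
grip_force: 0.0
```

```bash
python3 - <<'E'
from bench import r
from h import *
from scipy.spatial.transform import Rotation as R
st=r.read_state(); print(st["time"],np.round(st["joint_positions"],2),st["ee_pos"],st["ft_force"],st["torque"])
M=R.from_quat(st["eef_rot"]).as_matrix(); print(M.round(3))
print("shift cm to cap", (M.T@(np.array([.509,-.205,.137])-st["ee_pos"])*100).round(2))
for n in ["wrist","top","side"]:
    c=r.camera(n); pickle.dump(c,open(f"pics/{n}2.pkl","wb"))
    if n=="wrist": W=c["image"]
    if n=="side": S=c["image"]
cv2.imwrite("pics/c.png",np.hstack([cv2.resize(W,(480,360)),cv2.resize(S[180:300,250:350],(300,360))]))
E
```

```text
9.275 [-0.49  0.2   0.9   1.69 -0.16  1.33  0.04] [ 0.50871577 -0.20402327  0.23018809] [-0.09075434  0.31954388  0.55066066] [-0.08740838  0.0636803   0.05477251]
[[ 0.395  0.919 -0.001]
 [ 0.919 -0.395  0.   ]
 [-0.    -0.001 -1.   ]]
shift cm to cap [-0.08  0.08  9.32]
```

View pics/c.png

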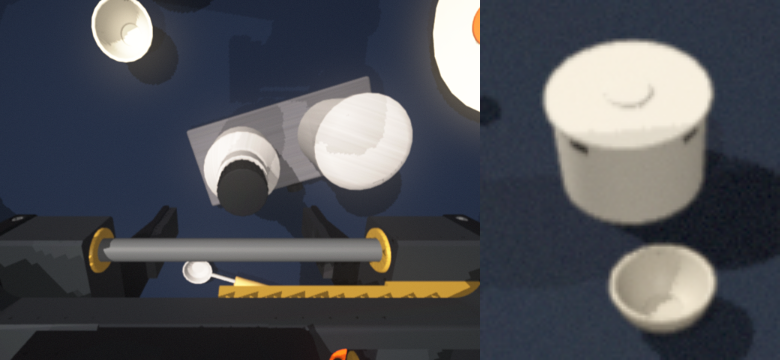

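The wrist view shows the cap at (243,186), centred between the open fingers. The lid's edge sits lower on the tub than before, at row 41 against 38 in the crop. I descend and grip.

Emit:
move_arm:
  targets:
    - [[-0.08, 0.08, 1], [0, 0, 0], 100]
    - [[0, 0, 2], [0, 0, 0], 100]
    - [[0, 0, 2.3], [0, 0, 0], 100]
    - [[0, 0, 2], [0, 0, 0], 100]
    - [[0, 0, 1.2], [0, 0, 0], 100]
    - [[0, 0, 0.6], [0, 0, 0], 100]
    - [[0, 0, 0.2], [0, 0, 0], 100]
    - [[0, 0, 0], [0, 0, 0], 100]
    - [[0, 0, 0], [0, 0, 0], 0]
    - [[0, 0, 0], [0, 0, 0], 0]
    - [[0, 0, 0], [0, 0, 0], 0]
    - [[0, 0, 0], [0, 0, 0], 0]
    - [[0, 0, 0], [0, 0, 0], 0]
    - [[0, 0, 0], [0, 0, 0], 0]
  grip_force: 25

```text
time: 11.18
ee_pos: [0.5095, -0.2058, 0.138]
eef_rot: [0.836, 0.549, 0.0, -0.0]
ft_force: [0.7, 0.2, -0.9]
width: 0.0476
grip_force: 25.0
```

```bash
python3 -c "
from bench import r
s=r.read_state();print(s['torque'],s['ft_force'],s['width'],s['joint_positions'])"
```

```text
[-0.13669748  0.04414471  0.03731449] [ 0.66765542  0.16314176 -0.9443341 ] 0.04757784022759863 [-0.43389715  0.303532    0.86903524  1.80787997 -0.25331098  1.14643141
  0.11014958]
```

Gripped, width 47.6 mm. I try anticlockwise first (wz negative).

Emit:
move_arm:
  targets:
    - [[0, 0, 0], [0, 0, -0.04], 0]
    - [[0, 0, 0], [0, 0, -0.05], 0]
    - [[0, 0, 0], [0, 0, -0.05], 0]
    - [[0, 0, 0], [0, 0, -0.05], 0]
    - [[0, 0, 0], [0, 0, -0.05], 0]
    - [[0, 0, 0], [0, 0, 0], 0]

```text
time: 11.92
ee_pos: [0.5094, -0.2058, 0.138]
eef_rot: [0.764, 0.646, 0.0, -0.0]
ft_force: [0.3, 0.5, 0.5]
width: 0.0474
grip_force: 25.0
```

```bash
python3 -c "
from bench import r
s=r.read_state();print(s['torque'],s['ft_force'],s['width'],s['joint_positions'],s['eef_rot'])"
```

```text
[-0.0333646   0.09251085 -0.01806108] [0.31931473 0.54020151 0.46455561] 0.04737131826077017 [-0.39915749  0.29217631  0.82405096  1.80660371 -0.23455858  1.14403401
  0.33483348] [ 7.63630069e-01  6.45654017e-01  7.59348481e-05 -5.09026292e-05]
```

It turned 0.24 rad with negligible torque, so this is the loosening direction. I continue to about 0.98 rad.

Emit:
move_arm:
  targets:
    - [[0, 0, 0], [0, 0, -0.06], 0]
    - [[0, 0, 0], [0, 0, -0.08], 0]
    - [[0, 0, 0], [0, 0, -0.08], 0]
    - [[0, 0, 0], [0, 0, -0.08], 0]
    - [[0, 0, 0], [0, 0, -0.08], 0]
    - [[0, 0, 0], [0, 0, -0.08], 0]
    - [[0, 0, 0], [0, 0, -0.08], 0]
    - [[0, 0, 0], [0, 0, -0.08], 0]
    - [[0, 0, 0], [0, 0, -0.08], 0]
    - [[0, 0, 0], [0, 0, -0.04], 0]
    - [[0, 0, 0], [0, 0, 0], 0]
    - [[0, 0, 0], [0, 0, 0], 0]

```text
time: 13.42
ee_pos: [0.5094, -0.2059, 0.138]
eef_rot: [0.479, 0.878, -0.0, -0.0]
ft_force: [0.3, 0.3, 1.1]
width: 0.0469
grip_force: 25.0
```

```bash
python3 -c "
from bench import r
import math
s=r.read_state();print(s['torque'],s['ft_force'],s['width'],s['joint_positions'],2*(math.atan2(s['eef_rot'][1],s['eef_rot'][0])-math.atan2(.549,.836)))"
```

```text
[-0.07665582  0.06592754  0.00306125] [0.32077356 0.30443331 1.13487977] 0.046931799441865506 [-0.29976035  0.26745371  0.69956667  1.80252638 -0.18844359  1.1393091
  1.0324602 ] 0.9794828241754518
```

Emit:
move_arm:
  targets:
    - [[0, 0, -0.2], [0, 0, 0], 0]
    - [[0, 0, -0.3], [0, 0, 0], 0]
    - [[0, 0, 0], [0, 0, 0], 0]

```text
time: 13.8
ee_pos: [0.5095, -0.2059, 0.1433]
eef_rot: [0.479, 0.878, 0.0, 0.0]
ft_force: [-0.2, 0.2, -1.0]
width: 0.0477
grip_force: 25.0
```

There is no resistance, only the cap's weight. I lift on to about 8 cm.

Emit:
move_arm:
  targets:
    - [[0, 0, -0.5], [0, 0, 0], 0]
    - [[0, 0, -1], [0, 0, 0], 0]
    - [[0, 0, -1.5], [0, 0, 0], 0]
    - [[0, 0, -1.5], [0, 0, 0], 0]
    - [[0, 0, -1.5], [0, 0, 0], 0]
    - [[0, 0, -1], [0, 0, 0], 0]
    - [[0, 0, -0.5], [0, 0, 0], 0]
    - [[0, 0, 0], [0, 0, 0], 0]
    - [[0, 0, 0], [0, 0, 0], 0]
    - [[0, 0, 0], [0, 0, 0], 0]
    - [[0, 0, 0], [0, 0, 0], 0]

```text
time: 15.18
ee_pos: [0.5093, -0.2058, 0.2178]
eef_rot: [0.479, 0.878, -0.0, -0.0]
ft_force: [-0.7, -0.2, -0.0]
width: 0.0473
grip_force: 25.0
```

```bash
python3 - <<'E'
from bench import r
from h import *
s=r.camera("side"); w=r.camera("wrist"); cv2.imwrite("pics/d.png",np.hstack([cv2.resize(s["image"][130:370,230:510],(560,480)),cv2.resize(w["image"],(240,480))]))
E
```

```text
(no output)
```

View pics/d.png

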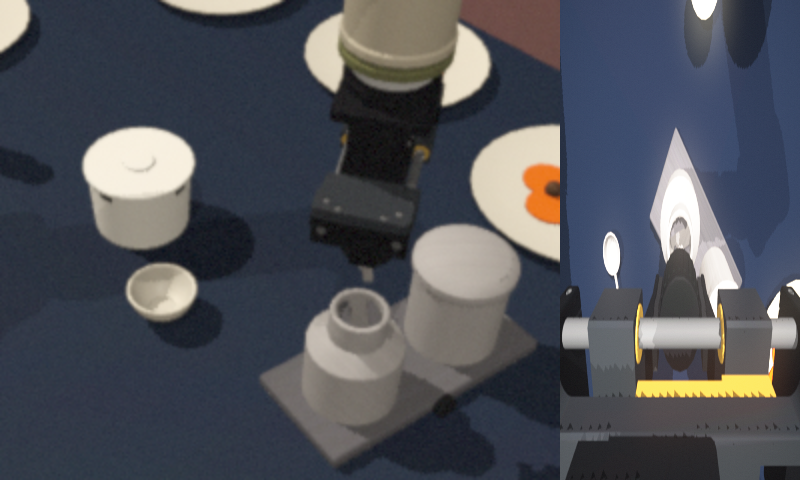

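The mouth is open at (360,305), and the cap hangs in the gripper with its stem at (368,272). The lid at (139,160) is level and the bowl has not moved.

```bash
python3 -c "
from bench import r
print(r.close_job())"
```

```text
the job is handed in; nothing more can be done
None
```

I pressed the lid home, then unscrewed the cap (it loosens anticlockwise; that was the first way I tried, so I never tried the other). The gripper now holds it about 8 cm above the mouth, and the job is handed in, with no verdict returned.

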